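# Fit the tube carrier on the classroom rotator

## Task

Take the two-armed test-tube carrier out of its wooden stand and seat its tapered shank in the rotator's spindle, feeling round gently until its slot drops over the two driving dogs. Press it firmly home until the sprung spindle gives by about 4 mm (never by as much as 9 mm), and only then, keeping it home, turn it with the spindle until its arms lie in line with the long side of the rotator, and let go. Leave the platter, jar, glasses, bottle and the other things where they are.

Things in the scene. Friction and masses are not known exactly. Their poses are not given: they have to be found in the camera images.
- carrier_grip (a point): Centre of the carrier's grip, an aluminium block 36 mm long (own x), 16 mm thick (own y), 48 mm high; grip it across the 16 mm, here. z is up along the shank. Below it is a round collar 52 mm across, top 24 mm below this point. Arms lead along +x and -x, 22 to 32 mm below this point, each ending in a black square tube holder, outer ends 79 mm from the axis. Same when turned half round
- carrier_collar (a point): Centre of the flat underside of the carrier's collar, 38 mm below the grip's centre, same axes. A slot 10.5 mm wide and 8 mm deep runs right across it along own x, in line with the arms. The steel tapered shank goes down 32 mm from here: 20 mm across here, 12 mm at its end
- carrier: The whole carrier, 0.2 to 0.4 kg; origin at the shank's end, 70 mm below the grip's centre, same axes. At the start it hangs loosely upright in a stand, collar on the stand's top
- spindle_nose (a point): Centre of the tapered bore's mouth on top of the steel spindle (48 mm across), 135 mm above the table unpressed (it moves down with the quill); z up, x along the base's long side (these axes do not turn with the spindle). Home, the collar's underside is about 1 mm above this point, the grip's centre 39 mm; riding on the dogs, 6 mm and 44 mm
- rotator: The rotator: grey box base 250 mm (x) by 140 mm (y), top at 80 mm, fixed to the table; origin under the spindle at table height. The geared spindle turns either way with a friction of 0.2 N m, stays where left, no stop within a turn. It sits in a sprung quill that gives way downward: 3 N per mm after about 2.5 N, 13 mm travel. Riding on the dogs with up to 8 N does not drag it round
- dog_plane (a point): Centre between the tops of the two dogs, 6 mm above the nose (axes of the base). The dogs, steel blocks 8 mm wide, stand on the nose on opposite sides, 13 to 25 mm from the axis. Their line is not measured: it starts turned 0.5 to 1.1 rad anticlockwise (from above) from this x axis, to be seen or felt for. The slot drops over them within about 0.05 rad
- platter_mid (a point): Centre of the white round platter (96 mm across, 8 mm thick, short round knob on top), a different accessory in the other stand, 54 mm above the table: leave alone
- stand_a: Wooden stand, fixed, 75 x 75 x 50 mm high with a 26 mm hole; origin under its centre. It holds the carrier
- stand_b: The alike stand that holds the platter
- jar: Closed glass jar, 80 mm across, 110 mm high, origin under its centre: leave alone
- glass_right: Drinking glass, 66 mm across, 105 mm high, the right-hand one seen from the robot, origin under its centre: leave alone
- glass_left: The like glass further left (+y): leave alone
- bottle: Clear bottle with yellow cap, 68 mm across, 160 mm high, origin under its centre: leave alone
- spoon: Metal spoon 160 mm long lying on the table: leave alone
- marker: White marker pen 120 mm long lying on the table: leave alone
- plate: Green plate 140 mm across, 20 mm high: leave alone

How it is judged:
By the outcome, as a careful person would: the job done as asked, in the order asked, and still so for the second after the job is handed in, with the robot touching nothing.
It also fails if it takes over 64 s, if anything falls off the work surface, if the arm or the gripper's body presses on something with over 40 N, if the wrist force passes 120 N, or if a joint passes its speed limit or range.

## Robot

A 6-joint arm with a two-finger parallel gripper is mounted at the origin on the work surface. World frame = base frame: x ahead of the robot, y to its left, z up, the work surface at z = 0. Lengths are in m, angles in rad, forces in N, time in s.
With the tool pointing down it reaches from about 0.25 to 0.775 m from the base axis. Payload 4 kg.
Tool frame: the origin (TCP) lies at the very end of the fingers, on their centre line; the grasp point (between the pads) lies 19 mm behind it; z points along the fingers, y is the line along which they close (so a half turn about z gives the same grasp; the last joint's range is limited). The gripper opens to 94 mm and grips with 3 to 60 N. Pads are 16 mm wide; open, the fingers measure 119 mm over their backs; the gripper's body (75 mm by 177 mm) begins 78 mm behind the grasp point.
Start: joints at [1.072, 0.087, 1.371, -0, 1.684, -0.103], TCP at [0.212, 0.507, 0.184] pointing down, gripper open.
Joint ranges: [-3.1, 3.1], [-0.76, 2.03], [0.27, 2.55], [-1.08, 4.22], [0.17, 2.65], [-2.57, 2.57]. Speed limits (rad/s): [2.79, 2.79, 3.14, 3.14, 3.14, 3.14].

## Interface

Orientations are given as [roll, pitch, yaw] about the fixed x, y, z axes, in that order (R = Rz(yaw) Ry(pitch) Rx(roll)).
In Python, from bench import robot gives the robot as it stands. The module is installed in compiled form; this text tells all that it offers.
- The arm moves only by the tool move_arm, never from a script. Its argument "deltas" is one flat list of numbers, 7 for each row, row after row: the turn, a rotation vector about the tool's x, y, z in rad, then the shift along the tool's x, y, z in cm, then the closure, from -1 (fully open) to 1 (shut). A call has 1 to 8 rows; each row is the pose to reach, as a shift and turn from the pose commanded when the call began, along the tool's axes at that moment; what a row does not reach only later rows make up. A row lasts 1/10 s, in which the tool goes at most 50 mm and 8.59 degrees, less where a joint would pass 70% of its speed; a pose out of reach is approached as far as the arm can. A call with a gripper value outside its range is refused whole. The fingers move at their own pace and stop on an object; the grip force is fixed at half the most. Time passes only in rows, so rows that repeat a pose let the fingers close. It gives the time, the measured TCP pose, the force, the opening and the grip force at its end, in the units of the state.
- robot.get_obs(): the state, without advancing time (a new reading comes with each control period).
- robot.snapshot(name): name is "scene" or "side" or "wrist"; returns a dict with "image" (480x640x3 uint8, red, green, blue), "depth" (480x640 float32, m along the optical axis (not along the pixel's ray), 0 where there is no reading), "fov_y" (degrees; the focal length in pixels is half the picture's height over the tangent of half this angle, whatever the lens; pixels are square), "cx", "cy" (the principal point, pixels), "origin" and "orientation" of the camera in the world; the wrist camera has in their place "T_tool_cam" (4x4, takes a point from camera to tool coordinates, whose origin is the TCP and whose axes are the flange's). Camera axes: x right, y up, looking along -z (the intrinsics and any distortion apply to the point x, -y, -z); pixel columns grow to the right and rows downward; lengths in m; the calibration is good to about 2 mm. A picture is of the moment at which its call begins: read the wrist's pose just before it.
- robot.close_job(): hands the job in; it is judged then, once.
The state is a dict: "time": time; "joint_positions": joint angles; "qvel": joint speeds; "joint_torque": joint torques, N m; "tool_pos": TCP position; "ee_rot": TCP orientation; "wrist_force": force on the tool from outside, world axes, zero at the start; "wrist_torque": the same for the moment, N m; "width": finger opening in m; "finger_force": force on a finger pad.
Only numpy, scipy, OpenCV 4.12 (cv2) and the standard library are available. Lean on these libraries where they do the work, as an engineer would, in place of code of your own. Each camera call takes 0.05 s, during which the arm holds its last target. There are 200 camera calls.

## Working session

There is one attempt and no reset: what is moved stays moved. The work goes in short steps, Python scripts to look and compute and a tool call to move; the robot and the scene stay as the last step left them, time stands still between calls to the robot, and variables do not carry over. Pictures are saved under pics/ and viewed, at most 10 in all, crops included, and the job is handed in when it is done.

Besides the shell and the picture viewer there is one more tool, called after "Call:" as name(argument=value, ...), one argument or row to a line, values as JSON. move_arm: Moves the arm, as the interface text tells. Its arguments: {"type":"object","properties":{"deltas":{"type":"array","items":{"type":"number"}}},"required":["deltas"]}

```bash
mkdir -p pics; cat > h.py <<'E'
import numpy as np, cv2
from bench import robot
from scipy.spatial.transform import Rotation as R
def snap(n,save=None):
    o=robot.get_obs(); s=robot.snapshot(n)
    if 'T_tool_cam' in s:
        T=np.eye(4);T[:3,:3]=rot(o['ee_rot']);T[:3,3]=o['tool_pos']
        s['T']=T@np.array(s['T_tool_cam'])
    else:
        T=np.eye(4);q=np.array(s['orientation'])
        T[:3,:3]=rot(q);T[:3,3]=s['origin'];s['T']=T
    s['f']=240/np.tan(np.radians(s['fov_y'])/2)
    if save: cv2.imwrite('pics/'+save,s['image'][:,:,::-1])
    return s
def rot(q):
    q=np.array(q,float)
    return q if q.shape==(3,3) else (R.from_euler('xyz',q).as_matrix() if q.size==3 else None)
def ray(s,u,v):
    d=np.array([(u-s['cx'])/s['f'],-(v-s['cy'])/s['f'],-1.]); return s['T'][:3,3],s['T'][:3,:3]@d
def onz(s,u,v,z):
    o,d=ray(s,u,v); return o+d*(z-o[2])/d[2]
def dep(s,u,v):
    o,d=ray(s,u,v); return o+d*s['depth'][int(v),int(u)]
def pix(s,p):
    c=np.linalg.inv(s['T'])@np.r_[p,1]; return s['cx']+s['f']*c[0]/-c[2], s['cy']+s['f']*c[1]/c[2]
E
python3 - <<'E'
from h import *
o=robot.get_obs();print({k:np.round(v,3) for k,v in o.items()})
for n in['scene','side','wrist']:
    s=robot.snapshot(n);print(n,{k:(np.round(v,3).tolist() if not isinstance(v,str) else v) for k,v in s.items() if k not in('image','depth')})
    cv2.imwrite(f'pics/{n}0.png',s['image'][:,:,::-1])
E
```

```text
{'time': np.float64(0.0), 'joint_positions': array([ 1.072,  0.088,  1.372, -0.   ,  1.684, -0.103]), 'qvel': array([ 0.001,  0.001, -0.002, -0.   ,  0.001,  0.001]), 'joint_torque': array([-1.0000e-03, -3.4019e+01, -3.0242e+01,  7.2000e-02,  3.3000e-02,
       -0.0000e+00]), 'tool_pos': array([0.212, 0.507, 0.182]), 'ee_rot': array([-3.139, -0.   ,  2.746]), 'wrist_force': array([0.244, 0.444, 1.271]), 'wrist_torque': array([ 0.064, -0.028, -0.027]), 'finger_force': np.float64(0.0), 'width': np.float64(0.094)}
scene {'fov_y': 55.306, 'cx': 320.82, 'cy': 238.939, 'origin': [1.497, 0.063, 0.668], 'orientation': [1.029, 0.018, 1.637]}
side {'fov_y': 47.168, 'cx': 316.118, 'cy': 232.257, 'origin': [0.006, -1.018, 0.927], 'orientation': [0.959, -0.006, -0.505]}
wrist {'fov_y': 60.56, 'cx': 317.261, 'cy': 233.527, 'T_tool_cam': [[0.001, 0.958, 0.287, 0.084], [1.0, -0.001, 0.0, 0.001], [0.0, 0.287, -0.958, -0.201], [0.0, 0.0, 0.0, 1.0]]}
```

View pics/scene0.png

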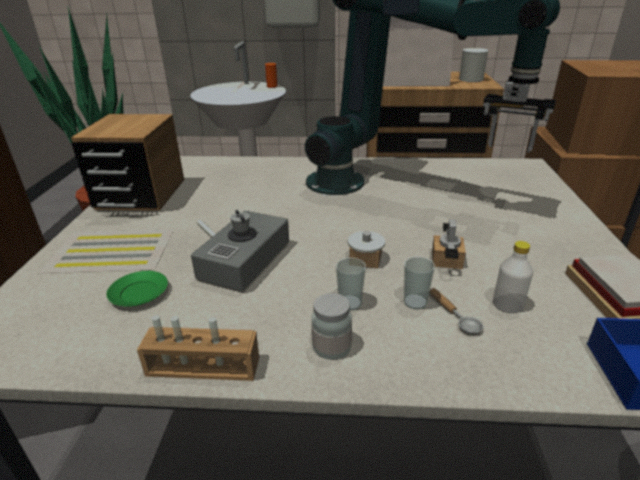

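View pics/side0.png

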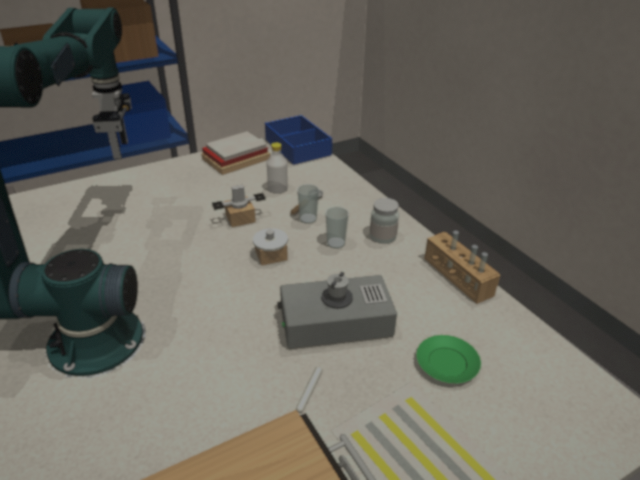

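The scene view shows the carrier on its stand at about (450,243), the rotator spindle at (240,230), and the platter at (366,243). In the side view the carrier is at (238,200), the spindle at (338,292) and the platter at (270,243).

```bash
python3 - <<'E'
from h import *
a=snap('scene');b=snap('side')
def tri(p,q):
    o1,d1=ray(a,*p);o2,d2=ray(b,*q)
    t=np.linalg.lstsq(np.c_[d1,-d2],o2-o1,rcond=None)[0]
    x,y=o1+t[0]*d1,o2+t[1]*d2;return np.round((x+y)/2,4),np.round(np.linalg.norm(x-y),4)
print('griptop',tri((449,224),(238,187)));print('nose',tri((242,233),(337,294)))
print('platter knob',tri((366,236),(270,235)))
for n,s,l in(('scene',a,[(449,224),(242,233),(240,285),(195,268),(289,237),(250,213),(195,252)]),('side',b,[(238,187),(337,294),(282,285),(380,277),(394,313),(288,324)])):
    for p in l: print(n,p,np.round(dep(s,*p),3), np.round(onz(s,*p,.08),3))
# enlarged crops
i=a['image'];c=cv2.resize(i[195:275,400:500],None,fx=4,fy=4,interpolation=3);d=cv2.resize(i[195:295,185:285],(400,400),interpolation=3)
j=b['image'];e=cv2.resize(j[175:255,200:300],None,fx=4,fy=4,interpolation=3);f=cv2.resize(j[260:360,290:390],(400,400),interpolation=3)
c=cv2.copyMakeBorder(c,0,80,0,0,0);e=cv2.copyMakeBorder(e,0,80,0,0,0)
m=np.vstack([np.hstack([c,d]),np.hstack([e,f])]);m=cv2.resize(m,(600,600));cv2.imwrite('pics/m.png',m[:,:,::-1])
E
```

```text
griptop (array([0.4845, 0.3064, 0.1092]), np.float64(0.0039))
nose (array([ 0.5125, -0.2122,  0.0874]), np.float64(0.0004))
platter knob (array([0.487 , 0.1001, 0.0686]), np.float64(0.0031))
scene (449, 224) [0.493 0.303 0.112] [0.435 0.317 0.08 ]
scene (242, 233) [ 0.528 -0.208  0.096] [ 0.5   -0.216  0.08 ]
scene (240, 285) [ 0.648 -0.195  0.026] [ 0.72  -0.173  0.08 ]
scene (195, 268) [ 0.607 -0.312  0.043] [ 0.661 -0.29   0.08 ]
scene (289, 237) [ 0.39  -0.113  0.004] [ 0.516 -0.093  0.08 ]
scene (250, 213) [ 0.395 -0.216  0.082] [ 0.391 -0.217  0.08 ]
scene (195, 252) [ 0.596 -0.309  0.082] [ 0.594 -0.31   0.08 ]
side (238, 187) [0.483 0.305 0.113] [0.502 0.357 0.08 ]
side (337, 294) [ 0.499 -0.233  0.11 ] [ 0.517 -0.205  0.08 ]
side (282, 285) [ 0.419 -0.115  0.08 ] [ 0.419 -0.116  0.08 ]
side (380, 277) [ 0.639 -0.202  0.08 ] [ 0.639 -0.202  0.08 ]
side (394, 313) [ 0.596 -0.32   0.08 ] [ 0.596 -0.32   0.08 ]
side (288, 324) [ 0.375 -0.235  0.077] [ 0.374 -0.238  0.08 ]
```

View pics/m.png

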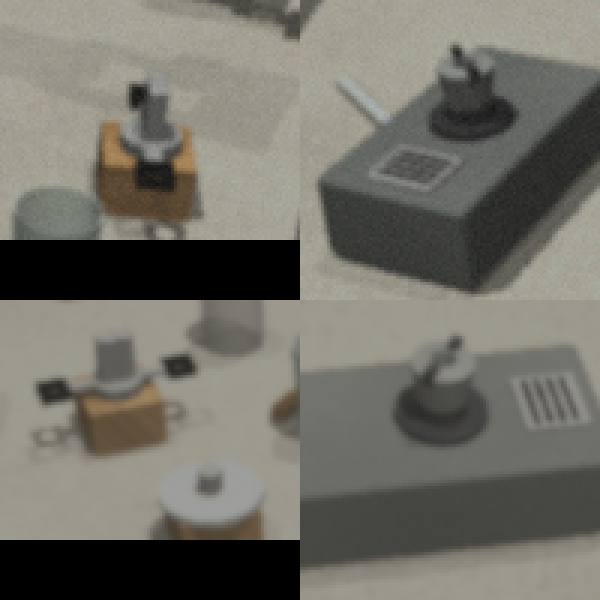

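The crops show the carrier's grip upright on stand A with its arms roughly along world x, and the rotator's nose with two dogs. Next I'll go above the carrier and look with the wrist camera.

```bash
cat >> h.py <<'E'
def plan(p,yaw):
    o=robot.get_obs();M=rot(o['ee_rot']);G=R.from_euler('xyz',[np.pi,0,yaw]).as_matrix()
    rv=R.from_matrix(M.T@G).as_rotvec();sh=M.T@(np.array(p)-o['tool_pos'])*100
    print('from',np.round(o['tool_pos'],4),np.round(o['ee_rot'],4),'j',np.round(o['joint_positions'],2),'t',round(float(o['time']),2));print('rv',np.round(rv,4),'shift cm',np.round(sh,2))
E
python3 -c "
from h import *
plan([.487,.305,.25],2.746)"
```

```text
from [0.2119 0.5072 0.1829] [-3.1406e+00 -1.0000e-04  2.7459e+00] j [ 1.07  0.09  1.37 -0.    1.68 -0.1 ] t 0.25
rv [-0.001  -0.0001 -0.0001] shift cm [-33.18  -8.06  -6.7 ]
```

Call:
move_arm(
  deltas=[0,0,0,-4,-1,-5,-1,0,0,0,-33.2,-8,-6.7,-1,0,0,0,-33.2,-8,-6.7,-1,0,0,0,-33.2,-8,-6.7,-1,0,0,0,-33.2,-8,-6.7,-1,0,0,0,-33.2,-8,-6.7,-1,0,0,0,-33.2,-8,-6.7,-1,0,0,0,-33.2,-8,-6.7,-1],
)

```text
time: 1.05
tool_pos: [0.4911, 0.3022, 0.25]
ee_rot: [-3.141, 0.001, 2.74]
wrist_force: [-0.0, 0.0, -0.0]
width: 0.0935
finger_force: 0.0
```

Call:
move_arm(
  deltas=[0,0,0,0,0,0,-1,0,0,0,0,0,0,-1],
)

```text
time: 1.25
tool_pos: [0.4867, 0.3063, 0.2502]
ee_rot: [-3.142, -0.001, 2.746]
wrist_force: [-0.1, -0.1, -0.5]
width: 0.0944
finger_force: 0.0
```

```bash
python3 - <<'E'
from h import *
plan([.487,.305,.25],2.746)
s=snap('wrist','w1.png')
P=pix(s,[.487,.305,.112]);print(P)
# top of grip from depth
H,W=s['depth'].shape
u,v=np.meshgrid(np.arange(W),np.arange(H))
d=np.stack([(u-s['cx'])/s['f'],-(v-s['cy'])/s['f'],-np.ones((H,W))],-1)*s['depth'][...,None]
X=d@s['T'][:3,:3].T+s['T'][:3,3]
np.save('X.npy',X)
near=(np.hypot(X[...,0]-.487,X[...,1]-.305)<.04)
m=near&(X[...,2]>.1);q=X[m];print(m.sum(),np.median(q[:,2]),q.min(0),q.max(0))
c=np.column_stack(np.where(m))[:,::-1].astype(np.float32);r=cv2.minAreaRect(c);print(r)
E
```

```text
from [0.4867 0.3063 0.2502] [-3.1416e+00 -1.2000e-03  2.7464e+00] j [ 0.46  0.14  1.18  0.    1.82 -0.71] t 1.25
rv [-0.     -0.0012  0.0004] shift cm [-0.08 -0.11  0.02]
(np.float64(314.88108810275804), np.float64(214.89949576164582))
14129 0.3861209921361353 [0.44931752 0.28315992 0.10006511] [0.50215161 0.3442507  0.38907294]
((307.0, 314.0), (338.0, 260.0), 0.0)
```

View pics/w1.png

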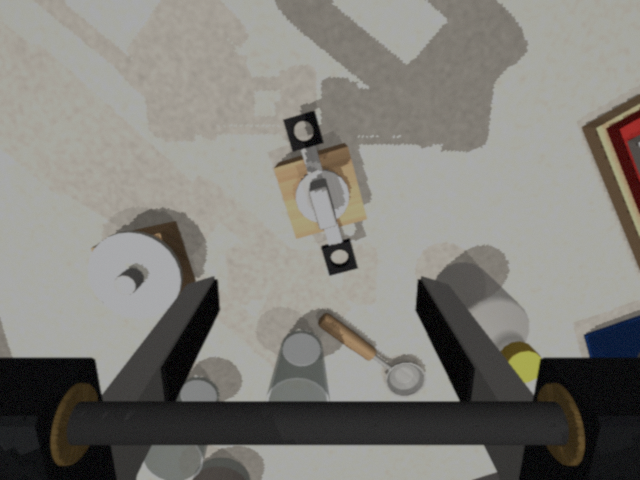

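The wrist view shows the carrier's black holders at (303,131) and (340,257), with the grip's top near (322,205). The platter is at (137,275), and the glass rims at (300,350) and (197,395) are near the lower edge.

```bash
python3 - <<'E'
from h import *
s=snap('wrist');X=np.load('X.npy')
g=s['image'].max(2)
m=(g<50).astype(np.uint8);m[285:]=0;m[:,:270]=0;m[:,370:]=0
m=cv2.morphologyEx(m,cv2.MORPH_CLOSE,np.ones((15,15)))
n,l,st,c=cv2.connectedComponentsWithStats(m)
P=[]
for i in range(1,n):
    if st[i,4]>300:
        z=X[...,2][(l==i)];zt=np.percentile(z[z>.04],50) if (z>.04).any() else 0
        print(st[i],c[i],zt);P.append(onz(s,*c[i],.066));print(P[-1])
if len(P)==2:
    print('mid',(P[0]+P[1])/2,'dir',np.arctan2(*(P[1]-P[0])[1::-1]),np.linalg.norm(P[1]-P[0]))
r=X[150:260,290:350].reshape(-1,3);
q=r[(r[:,2]>.105)&(r[:,2]<.13)];print('grip top n',len(q),q.mean(0),np.median(q[:,2]))
rr=cv2.minAreaRect((q[:,:2]*1000).astype(np.float32));print(rr)
plan([.487,.305,.25],2.746)
for z in(.0,.05,.105): print('glass',onz(s,300,350,z))
E
```

```text
[285 112  38  39 763] [303.21231979 131.44036697] 0.06615271171440112
[0.42089849 0.32104519 0.066     ]
[322 240  34  35 769] [338.77243173 257.35240572] 0.06600187882502107
[0.54654451 0.30595677 0.066     ]
mid [0.4837215  0.31350098 0.066     ] dir -0.11951440758929023 0.12654874176030637
grip top n 787 [0.48332749 0.31366832 0.11137747] 0.11147117617303681
((484.03802490234375, 313.4313659667969), (16.048782348632812, 36.044036865234375), 83.64222717285156)
from [0.4862 0.3069 0.2505] [ 3.1413e+00 -6.0000e-04  2.7481e+00] j [ 0.46  0.14  1.18  0.    1.82 -0.71] t 1.35
rv [ 0.0003 -0.0006  0.0021] shift cm [-0.15 -0.15  0.05]
glass [0.66601055 0.20977087 0.        ]
glass [0.63755064 0.22418225 0.05      ]
glass [0.60624473 0.24003477 0.105     ]
```

```bash
python3 -c "
from h import *
plan([.507,-.216,.26],0.2)"
```

```text
from [0.4862 0.3069 0.2505] [ 3.1413e+00 -6.0000e-04  2.7481e+00] j [ 0.46  0.14  1.18  0.    1.82 -0.71] t 1.35
rv [-7.0000e-04 -6.0000e-04  2.5481e+00] shift cm [-21.97 -47.5   -0.97]
```

Call:
move_arm(
  deltas=[0,0,1.2,-17,-37,-1,-1,0,0,1.2,-17,-37,-1,-1,0,0,1.2,-17,-37,-1,-1,0,0,1.2,-17,-37,-1,-1,0,0,1.2,-17,-37,-1,-1,0,0,1.2,-17,-37,-1,-1,0,0,1.2,-17,-37,-1,-1,0,0,1.2,-17,-37,-1,-1],
)

```text
time: 2.15
tool_pos: [0.5011, -0.094, 0.2608]
ee_rot: [3.14, -0.0, 1.543]
wrist_force: [0.0, 0.2, 0.0]
width: 0.0938
finger_force: 0.0
```

```bash
python3 -c "
from h import *
plan([.507,-.216,.26],0.35)"
```

```text
from [ 0.5011 -0.094   0.2608] [ 3.1403e+00 -2.0000e-04  1.5427e+00] j [-0.3  -0.01  1.32  0.    1.83 -0.27] t 2.15
rv [ 1.0000e-03 -1.0000e-03  1.1927e+00] shift cm [-12.18   0.94   0.08]
```

Call:
move_arm(
  deltas=[0,0,1.19,-12,0.9,0,-1,0,0,1.19,-12,0.9,0,-1,0,0,1.19,-12,0.9,0,-1,0,0,1.19,-12,0.9,0,-1,0,0,1.19,-12,0.9,0,-1,0,0,1.19,-12,0.9,0,-1,0,0,1.19,-12,0.9,0,-1,0,0,1.19,-12,0.9,0,-1],
)

```text
time: 2.95
tool_pos: [0.5078, -0.2122, 0.2605]
ee_rot: [-3.141, -0.0, 0.353]
wrist_force: [-0.4, -0.6, -0.3]
width: 0.0939
finger_force: 0.0
```

Call:
move_arm(
  deltas=[0,0,0,0,0,0,-1,0,0,0,0,0,0,-1],
)

```text
time: 3.15
tool_pos: [0.5077, -0.2129, 0.2605]
ee_rot: [-3.142, -0.0, 0.361]
wrist_force: [0.0, -0.5, 0.2]
width: 0.094
finger_force: 0.0
```

```bash
python3 - <<'E'
from h import *
plan([.507,-.216,.26],0.35)
s=snap('wrist','w2.png')
import pickle;s['depth']=s['depth'];pickle.dump(s,open('w2.pkl','wb'))
u0,v0=map(int,pix(s,[.507,-.216,.135]));print(u0,v0)
c=s['image'][max(v0-100,0):v0+100,max(u0-100,0):u0+100];cv2.imwrite('pics/w2c.png',cv2.resize(c,None,fx=3,fy=3,interpolation=3)[:,:,::-1])
E
```

```text
from [ 0.5077 -0.2129  0.2605] [-3.1416e+00 -4.0000e-04  3.6070e-01] j [-0.5   0.09  1.22  0.    1.83  0.71] t 3.15
rv [-0.     -0.0004  0.0107] shift cm [-0.18  0.27  0.05]
321 220
```

View pics/w2.png

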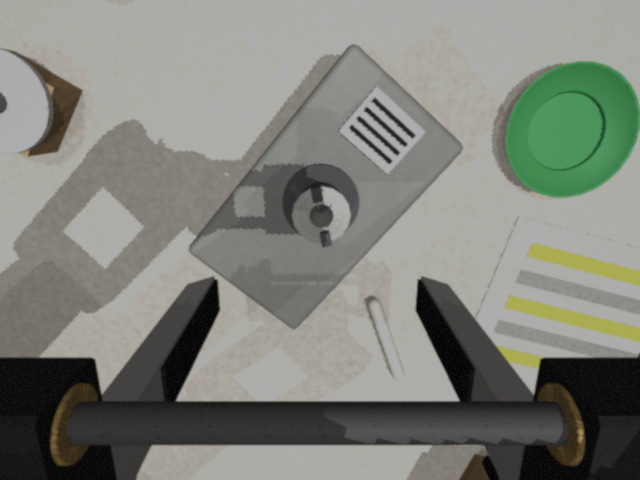

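View pics/w2c.png

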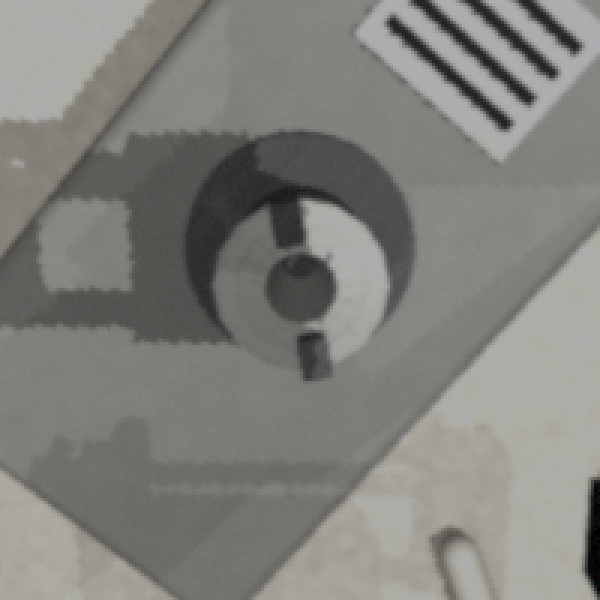

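The wrist view shows the rotator with top corners at about (353,45), (462,150), (295,328) and (190,248). The bore is at (321,215), with dogs at (317,194) and (326,239).

```bash
python3 - <<'E'
from h import *
import pickle;s=pickle.load(open('w2.pkl','rb'))
H,W=s['depth'].shape
u,v=np.meshgrid(np.arange(W),np.arange(H))
X=np.stack([(u-s['cx'])/s['f'],-(v-s['cy'])/s['f'],-np.ones((H,W))],-1)*s['depth'][...,None]@s['T'][:3,:3].T+s['T'][:3,3]
print('T cam',s['T'][:3,3])
near=np.hypot(X[...,0]-.505,X[...,1]-.214)<2; near=(abs(u-321)<45)&(abs(v-215)<45)
nz=near&(X[...,2]>.131)&(X[...,2]<.1385);print('nose z',np.median(X[nz][:,2]),nz.sum())
(cx,cy),r=cv2.minEnclosingCircle((X[near&(X[...,2]>.132)][:,:2]*1000).astype(np.float32));print('nose circ',cx,cy,r)
top=near&(X[...,2]>.139);n,l,st,c=cv2.connectedComponentsWithStats(top.astype(np.uint8));
for i in range(1,n):
    if st[i,4]>20: print('dog depth',c[i],st[i,4],np.median(X[l==i][:,2]),onz(s,*c[i],.141),X[l==i].mean(0))
g=s['image'].max(2)
# bore from brightness
m=((g<105)&(np.hypot(u-321.3,v-215.3)<15)).astype(np.uint8);n,l,st,c=cv2.connectedComponentsWithStats(m)
for i in range(1,n):
    if st[i,4]>50: print('bore',st[i],c[i],onz(s,*c[i],.135))
pl=near&False
# base corners
b=(abs(X[...,2]-.08)<.004)&(v<340);q=X[b];q=q[np.hypot(q[:,0]-.507,q[:,1]+.216)<.17]
rr=cv2.minAreaRect((q[:,:2]*1000).astype(np.float32));print('base',rr,len(q))
P=[onz(s,*p,.08) for p in((353,45),(462,150),(295,328),(190,248))];
for a,b in((0,3),(1,2)):
    d=P[a]-P[b];print('long',np.arctan2(d[1],d[0]),np.linalg.norm(d))
print(np.mean(P,0))
E
```

```text
T cam [ 0.58661215 -0.18221541  0.46144583]
nose z 0.13355461142487063 1930
nose circ 537.6104736328125 -204.1737060546875 53.696746826171875
dog depth [316.53896104 194.29220779] 154 0.1405551466411459 [ 0.52682294 -0.2042539   0.141     ] [ 0.52828499 -0.20369038  0.14888055]
dog depth [325.58088235 239.11029412] 136 0.14053515278493914 [ 0.49465569 -0.22429519  0.141     ] [ 0.49454483 -0.22434608  0.14064388]
bore [308 201  25  28 482] [319.98340249 214.88174274] [ 0.51070649 -0.21333946  0.135     ]
base ((510.7872619628906, -214.33876037597656), (138.81478881835938, 247.82305908203125), 70.49311065673828) 32116
long -0.3429962847551633 0.23941170638952813
long -0.34436348210847595 0.23948672702722554
[ 0.51126808 -0.21472163  0.08      ]
```

```bash
python3 -c "
from h import *
plan([.484,.3135,.25],-.115)"
```

```text
from [ 0.5077 -0.2131  0.2604] [-3.1416e+00 -3.0000e-04  3.5990e-01] j [-0.5   0.09  1.22  0.    1.83  0.71] t 3.2
rv [-1.000e-04 -3.000e-04  4.749e-01] shift cm [ 16.33 -50.12   1.05]
```

Call:
move_arm(
  deltas=[0,0,0.475,13,-38,1,-1,0,0,0.475,13,-38,1,-1,0,0,0.475,13,-38,1,-1,0,0,0.475,13,-38,1,-1,0,0,0.475,13,-38,1,-1,0,0,0.475,13,-38,1,-1,0,0,0.475,13,-38,1,-1,0,0,0.475,13,-38,1,-1],
)

```text
time: 4.0
tool_pos: [0.4967, 0.1769, 0.2509]
ee_rot: [-3.141, -0.001, -0.117]
wrist_force: [0.9, -0.2, 0.0]
width: 0.094
finger_force: 0.0
```

```bash
python3 -c "
from h import *
plan([.484,.3135,.25],-.115)"
```

```text
from [0.4967 0.1769 0.2509] [-3.1413e+00 -9.0000e-04 -1.1670e-01] j [0.23 0.03 1.3  0.   1.81 1.92] t 4.0
rv [-0.0003 -0.0009 -0.0017] shift cm [ -2.85 -13.41   0.09]
```

Call:
move_arm(
  deltas=[0,0,0,-2.9,-13,0,-1,0,0,0,-2.9,-13,0,-1,0,0,0,-2.9,-13,0,-1,0,0,0,-2.9,-13,0,-1,0,0,0,-2.9,-13,0,-1],
)

```text
time: 4.5
tool_pos: [0.4835, 0.3077, 0.2503]
ee_rot: [3.141, 0.0, -0.116]
wrist_force: [-0.3, -0.3, 0.6]
width: 0.0939
finger_force: 0.0
```

```bash
python3 - <<'E'
from h import *
s=snap('wrist')
H,W=s['depth'].shape
u,v=np.meshgrid(np.arange(W),np.arange(H))
X=np.stack([(u-s['cx'])/s['f'],-(v-s['cy'])/s['f'],-np.ones((H,W))],-1)*s['depth'][...,None]@s['T'][:3,:3].T+s['T'][:3,3]
near=np.hypot(X[...,0]-.484,X[...,1]-.3135)<.1
near&=v<300
g=s['image'].max(2)
m=((g<60)&near&(X[...,2]>.055)&(X[...,2]<.075)).astype(np.uint8)
m=cv2.morphologyEx(m,cv2.MORPH_CLOSE,np.ones((15,15)))
n,l,st,c=cv2.connectedComponentsWithStats(m);P=[]
for i in range(1,n):
    if st[i,4]>300: print(st[i],c[i]);P.append(onz(s,*c[i],.066));print(P[-1])
if len(P)==2: print('mid',(P[0]+P[1])/2,'dir',np.arctan2(*(P[1]-P[0])[1::-1]))
q=X[near&(X[...,2]>.105)&(X[...,2]<.13)];rr=cv2.minAreaRect((q[:,:2]*1000).astype(np.float32));print(rr,len(q),q.mean(0))
plan([.484,.3135,.25],-.115)
E
```

```text
[ 297  117   31   33 1019] [311.97154073 133.        ]
[0.54797264 0.30577935 0.066     ]
[298 249  29  29 810] [312.24938272 263.16419753]
[0.42217915 0.32054803 0.066     ]
mid [0.4850759  0.31316369 0.066     ] dir 3.0247234777873744
((484.1576843261719, 312.9786071777344), (15.572798728942871, 36.78097152709961), 83.51713562011719) 798 [0.48524137 0.31273951 0.11137657]
from [0.4839 0.3068 0.2506] [ 3.1409e+00 -1.0000e-04 -1.1800e-01] j [ 0.47  0.14  1.18 -0.    1.82  2.16] t 4.55
rv [ 0.0007 -0.0001 -0.003 ] shift cm [-0.07 -0.66  0.06]
```

Call:
move_arm(
  deltas=[0,0,0,0,-0.65,0,-1,0,0,0,0,-0.65,5,-1,0,0,0,0,-0.65,10,-1,0,0,0,0,-0.65,14,-1,0,0,0,0,-0.65,15,-1,0,0,0,0,-0.65,15,-1],
)

```text
time: 5.15
tool_pos: [0.4842, 0.3124, 0.0992]
ee_rot: [3.14, 0.003, -0.12]
wrist_force: [-0.3, -0.2, 0.8]
width: 0.094
finger_force: 0.0
```

```bash
python3 -c "
from h import *
plan([.4845,.3132,.071],-.117)"
```

```text
from [0.4842 0.3124 0.0992] [ 3.1397e+00  2.9000e-03 -1.2050e-01] j [0.47 0.18 1.44 0.   1.53 2.17] t 5.15
rv [ 0.0019  0.0029 -0.0035] shift cm [ 0.03 -0.09  2.82]
```

Call:
move_arm(
  deltas=[0,0,0,0,-0.1,2.8,-1,0,0,0,0,-0.1,2.8,-1,0,0,0,0,-0.1,2.8,1,0,0,0,0,-0.1,2.8,1,0,0,0,0,-0.1,2.8,1,0,0,0,0,-0.1,2.8,1,0,0,0,0,-0.1,2.8,1,0,0,0,0,-0.1,2.8,1],
)

```text
time: 5.95
tool_pos: [0.485, 0.3147, 0.0729]
ee_rot: [-3.141, -0.0, -0.119]
wrist_force: [0.4, 0.8, 0.0]
width: 0.0494
finger_force: 0.0
```

Call:
move_arm(
  deltas=[0,0,0,0,0,0.1,1,0,0,0,0,0,0.1,1,0,0,0,0,0,0.1,1,0,0,0,0,0,0.1,1,0,0,0,0,0,0.1,1,0,0,0,0,0,0.1,1,0,0,0,0,0,0.1,1,0,0,0,0,0,0.1,1],
)

```text
time: 6.75
tool_pos: [0.4848, 0.3145, 0.0714]
ee_rot: [3.141, 0.0, -0.119]
wrist_force: [0.3, -1.0, -1.8]
width: 0.0158
finger_force: 29.9
```

Call:
move_arm(
  deltas=[0,0,0,0,0,-2,1,0,0,0,0,0,-5,1,0,0,0,0,0,-9,1,0,0,0,0,0,-14,1,0,0,0,0,0,-17,1,0,0,0,0,0,-18,1,0,0,0,0,0,-18,1],
)

```text
time: 7.45
tool_pos: [0.4854, 0.315, 0.2528]
ee_rot: [-3.14, -0.002, -0.119]
wrist_force: [1.0, 0.6, -2.4]
width: 0.0159
finger_force: 29.9
```

```bash
python3 - <<'E'
from h import *
plan([.5107,-.2143,.25],.557);print(robot.get_obs()['wrist_force'])
s=snap('wrist')
H,W=s['depth'].shape
u,v=np.meshgrid(np.arange(W),np.arange(H))
d=np.stack([(u-s['cx'])/s['f'],-(v-s['cy'])/s['f'],-np.ones((H,W))],-1)*s['depth'][...,None]
T=np.array(s['T_tool_cam']);X=d@T[:3,:3].T+T[:3,3]
g=s['image'].max(2)
m=((g<60)&(abs(X[...,2]-.005)<.012)&(np.hypot(X[...,0],X[...,1])<.1)).astype(np.uint8)
m=cv2.morphologyEx(m,cv2.MORPH_CLOSE,np.ones((15,15)))
n,l,st,c=cv2.connectedComponentsWithStats(m)
for i in range(1,n):
    if st[i,4]>200: print(st[i],c[i],np.median(X[l==i],0))
cv2.imwrite('pics/w3.png',s['image'][:,:,::-1])
E
```

```text
from [0.4854 0.315  0.2528] [-3.1398e+00 -2.2000e-03 -1.1910e-01] j [0.48 0.15 1.17 0.   1.82 2.17] t 7.45
rv [-0.001  -0.0028 -0.6761] shift cm [ 8.8  52.26  0.2 ]
[ 0.95792497  0.62554044 -2.39206357]
[ 288  123   60   61 2600] [317.84153846 153.05269231] [ 0.06348134 -0.00056941  0.0050246 ]
[ 295  345   46   53 1791] [317.39865997 375.0318258 ] [-0.06942115 -0.00097583  0.00522739]
```

View pics/w3.png

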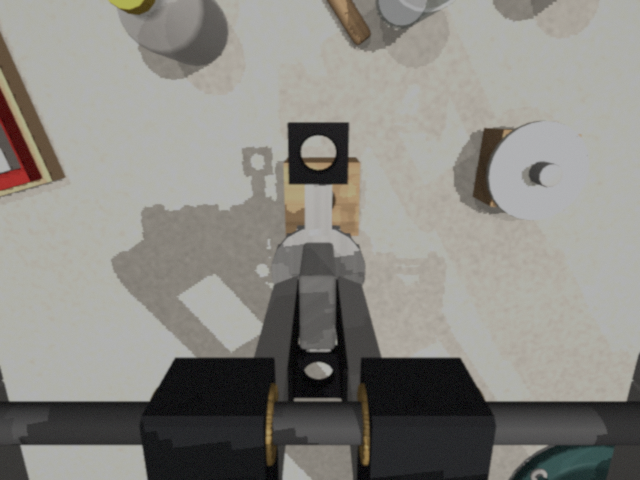

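The carrier is held square in the fingers, with its far holder at (318,153) and near holder at (317,375), and the stand below is empty. Now I'll take it to the spindle.

Call:
move_arm(
  deltas=[0,0,-0.676,6.5,38,0,1,0,0,-0.676,6.5,38,0,1,0,0,-0.676,6.5,38,0,1,0,0,-0.676,6.5,38,0,1,0,0,-0.676,6.5,38,0,1,0,0,-0.676,6.5,38,0,1,0,0,-0.676,6.5,38,0,1,0,0,-0.676,6.5,38,0,1],
)

```text
time: 8.3
tool_pos: [0.5025, -0.0692, 0.2478]
ee_rot: [-3.137, 0.004, 0.557]
wrist_force: [1.7, 0.0, -2.7]
width: 0.0159
finger_force: 30.0
```

```bash
python3 -c "
from h import *
plan([.511,-.2149,.215],.557)"
```

```text
from [ 0.5025 -0.0692  0.2478] [-3.1369  0.004   0.557 ] j [-0.25 -0.01  1.34  0.    1.81  0.77] t 8.3
rv [-0.0046  0.004   0.    ] shift cm [-6.97 12.84  3.25]
```

Call:
move_arm(
  deltas=[0,0,0,-6.8,12.5,1,1,0,0,0,-6.8,12.5,2,1,0,0,0,-6.8,12.5,2,1,0,0,0,-6.8,12.5,2,1,0,0,0,-6.8,12.5,2,1,0,0,0,-6.8,12.5,2,1],
)

```text
time: 8.9
tool_pos: [0.5119, -0.2084, 0.2299]
ee_rot: [-3.138, 0.001, 0.558]
wrist_force: [0.3, 0.5, -1.3]
width: 0.0158
finger_force: 30.0
```

```bash
python3 - <<'E'
from h import *
plan([.511,-.2149,.18],.557);print(robot.get_obs()['wrist_force'],robot.get_obs()['wrist_torque'])
E
```

```text
from [ 0.5119 -0.2084  0.2299] [-3.1383e+00  1.0000e-03  5.5780e-01] j [-0.49  0.09  1.27  0.    1.78  0.52] t 8.9
rv [-0.0033  0.001   0.0008] shift cm [-0.42  0.52  4.99]
[ 0.25835827  0.5093331  -1.33052494] [-0.05380524  0.08720091 -0.00749087]
```

Call:
move_arm(
  deltas=[0,0,0,-0.4,0.5,1,1,0,0,0,-0.4,0.5,2.5,1,0,0,0,-0.4,0.5,3,1,0,0,0,-0.4,0.5,3,1,0,0,0,-0.4,0.5,3,1,0,0,0,-0.4,0.5,3,1],
)

```text
time: 9.5
tool_pos: [0.512, -0.216, 0.2022]
ee_rot: [3.141, -0.001, 0.557]
wrist_force: [0.3, 0.2, -2.6]
width: 0.0159
finger_force: 30.0
```

```bash
python3 - <<'E'
from h import *
plan([.511,-.2149,.18],.557);print(robot.get_obs()['wrist_force'],robot.get_obs()['wrist_torque'])
E
```

```text
from [ 0.512  -0.216   0.2022] [ 3.1406e+00 -7.0000e-04  5.5700e-01] j [-0.5   0.1   1.32  0.    1.72  0.51] t 9.5
rv [ 0.001  -0.0007  0.    ] shift cm [-0.03 -0.15  2.22]
[ 0.34627961  0.15521314 -2.60106389] [-0.0018805   0.12760073 -0.02705073]
```

Call:
move_arm(
  deltas=[0,0,0,0,-0.12,0.5,1,0,0,0,0,-0.12,1,1,0,0,0,0,-0.12,1.4,1,0,0,0,0,-0.12,1.8,1,0,0,0,0,-0.12,2.2,1,0,0,0,0,-0.12,2.5,1,0,0,0,0,-0.12,2.5,1],
)

```text
time: 10.2
tool_pos: [0.5108, -0.2149, 0.1758]
ee_rot: [-3.14, 0.001, 0.557]
wrist_force: [-0.8, -0.4, -2.5]
width: 0.016
finger_force: 30.0
```

Call:
move_arm(
  deltas=[0,0,0,0,0,0.3,1,0,0,0,0,0,0.6,1,0,0,0,0,0,0.8,1,0,0,0,0,0,1.0,1,0,0,0,0,0,1.1,1,0,0,0,0,0,1.1,1],
)

```text
time: 10.8
tool_pos: [0.511, -0.215, 0.1654]
ee_rot: [-3.141, 0.0, 0.557]
wrist_force: [0.4, 0.0, -2.6]
width: 0.0155
finger_force: 30.0
```

Now 3 mm above the dogs' tops, so I'll go on in fine steps.

Call:
move_arm(
  deltas=[0,0,0,0,0,0.1,1,0,0,0,0,0,0.2,1,0,0,0,0,0,0.3,1,0,0,0,0,0,0.35,1,0,0,0,0,0,0.4,1,0,0,0,0,0,0.4,1],
)

```text
time: 11.4
tool_pos: [0.511, -0.215, 0.1615]
ee_rot: [-3.141, 0.0, 0.557]
wrist_force: [0.9, -0.6, -2.8]
width: 0.0161
finger_force: 30.0
```

Call:
move_arm(
  deltas=[0,0,0,0,0,0.05,1,0,0,0,0,0,0.1,1,0,0,0,0,0,0.15,1,0,0,0,0,0,0.2,1,0,0,0,0,0,0.2,1],
)

```text
time: 11.9
tool_pos: [0.5109, -0.2149, 0.1596]
ee_rot: [-3.141, 0.0, 0.557]
wrist_force: [-0.5, 1.1, -1.2]
width: 0.0156
finger_force: 30.0
```

Call:
move_arm(
  deltas=[0,0,0,0,0,0.05,1,0,0,0,0,0,0.1,1,0,0,0,0,0,0.15,1,0,0,0,0,0,0.2,1,0,0,0,0,0,0.2,1],
)

```text
time: 12.4
tool_pos: [0.5108, -0.2148, 0.1576]
ee_rot: [-3.141, 0.0, 0.557]
wrist_force: [-2.8, 1.6, -0.1]
width: 0.0158
finger_force: 30.0
```

Call:
move_arm(
  deltas=[0,0,0,-0.03,-0.05,0.05,1,0,0,0,-0.03,-0.05,0.1,1,0,0,0,-0.03,-0.05,0.15,1,0,0,0,-0.03,-0.05,0.2,1,0,0,0,-0.03,-0.05,0.2,1],
)

```text
time: 12.9
tool_pos: [0.5106, -0.2148, 0.1561]
ee_rot: [3.141, -0.0, 0.557]
wrist_force: [-3.1, 1.7, 2.7]
width: 0.0158
finger_force: 30.0
```

Call:
move_arm(
  deltas=[0,0,0,-0.02,-0.03,0.05,1,0,0,0,-0.02,-0.03,0.1,1,0,0,0,-0.02,-0.03,0.15,1,0,0,0,-0.02,-0.03,0.2,1,0,0,0,-0.02,-0.03,0.2,1],
)

```text
time: 13.4
tool_pos: [0.5106, -0.2148, 0.1547]
ee_rot: [3.14, -0.001, 0.557]
wrist_force: [-3.1, 1.5, 6.6]
width: 0.0155
finger_force: 30.0
```

Call:
move_arm(
  deltas=[0,0,0,0,-0.02,0.05,1,0,0,0,0,-0.02,0.1,1,0,0,0,0,-0.02,0.15,1,0,0,0,0,-0.02,0.2,1,0,0,0,0,-0.02,0.25,1,0,0,0,0,-0.02,0.25,1],
)

```text
time: 14.0
tool_pos: [0.5107, -0.2147, 0.1533]
ee_rot: [3.139, -0.001, 0.557]
wrist_force: [-4.0, 2.3, 10.7]
width: 0.0156
finger_force: 30.0
```

```bash
python3 - <<'E'
from h import *
o=robot.get_obs();print(o['tool_pos'],o['wrist_force'],o['wrist_torque'])
a=snap('side','s2.png')
b=snap('scene')
c=np.hstack([cv2.resize(a['image'][240:340,280:400],(400,333),interpolation=3),cv2.resize(b['image'][175:275,180:300],(400,333),interpolation=3)])
cv2.imwrite('pics/c2.png',c[:,:,::-1])
E
```

```text
[ 0.51065057 -0.21473392  0.15334409] [-4.04200494  2.27025111 10.73059601] [0.42099047 1.00457696 0.00506406]
```

View pics/c2.png

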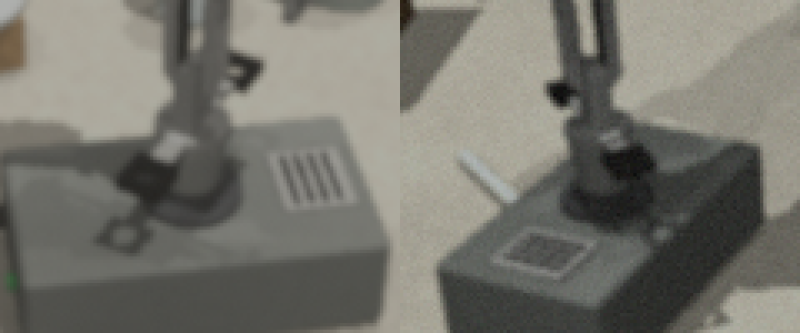

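In both views the collar sits down on the nose with the arms turned to the dogs' line. Press force is about 13 N, so the spindle has given about 3.6 mm. I'll press a little more, then turn.

Call:
move_arm(
  deltas=[0,0,0,0,0,0.05,1,0,0,0,0,0,0.08,1,0,0,0,0,0,0.08,1,0,0,0,0,0,0.08,1],
)

```text
time: 14.5
tool_pos: [0.5107, -0.2148, 0.153]
ee_rot: [3.139, -0.002, 0.557]
wrist_force: [-4.1, 2.4, 10.6]
width: 0.0158
finger_force: 30.0
```

Call:
move_arm(
  deltas=[0,0,0.03,0,0,0,1,0,0,0.08,0,0,0,1,0,0,0.13,0,0,0,1,0,0,0.18,0,0,0,1,0,0,0.22,0,0,0,1,0,0,0.22,0,0,0,1],
)

```text
time: 15.1
tool_pos: [0.5107, -0.2148, 0.1528]
ee_rot: [3.139, -0.002, 0.337]
wrist_force: [-3.5, 1.6, 10.4]
width: 0.0158
finger_force: 30.0
```

Call:
move_arm(
  deltas=[0,0,0,0,0,0.05,1,0,0,0,0,0,0.1,1,0,0,0,0,0,0.1,1,0,0,0,0,0,0.1,1],
)

```text
time: 15.5
tool_pos: [0.5108, -0.2149, 0.1523]
ee_rot: [3.139, -0.002, 0.337]
wrist_force: [-3.6, 1.8, 11.6]
width: 0.016
finger_force: 30.0
```

Call:
move_arm(
  deltas=[0,0,0.05,0,0,0.03,1,0,0,0.1,0,0,0.05,1,0,0,0.16,0,0,0.05,1,0,0,0.22,0,0,0.05,1,0,0,0.28,0,0,0.05,1,0,0,0.34,0,0,0.05,1,0,0,0.34,0,0,0.05,1],
)

```text
time: 16.2
tool_pos: [0.5109, -0.215, 0.1521]
ee_rot: [3.139, -0.004, -0.004]
wrist_force: [-4.6, 1.7, 12.4]
width: 0.016
finger_force: 30.0
```

Call:
move_arm(
  deltas=[0,0,0.05,0,0,0,1,0,0,0.1,0,0,0,1,0,0,0.16,0,0,0,1,0,0,0.22,0,0,0,1,0,0,0.28,0,0,0,1,0,0,0.34,0,0,0,1,0,0,0.34,0,0,0,1,0,0,0.34,0,0,0,1],
)

```text
time: 17.0
tool_pos: [0.5109, -0.2153, 0.1521]
ee_rot: [3.14, -0.005, -0.343]
wrist_force: [-4.5, 1.9, 12.8]
width: 0.0157
finger_force: 30.0
```

```bash
python3 - <<'E'
from h import *
plan([.511,-.2149,.1523],-.342)
s=snap('wrist','w4.png')
H,W=s['depth'].shape
u,v=np.meshgrid(np.arange(W),np.arange(H))
X=np.stack([(u-s['cx'])/s['f'],-(v-s['cy'])/s['f'],-np.ones((H,W))],-1)*s['depth'][...,None]@s['T'][:3,:3].T+s['T'][:3,3]
b=(abs(X[...,2]-.08)<.004)&(np.hypot(X[...,0]-.511,X[...,1]+.2149)<.16);b=b.astype(np.uint8)
q=X[b>0];print('base',cv2.minAreaRect((q[:,:2]*1000).astype(np.float32)),len(q))
g=s['image'].max(2);T=np.array(s['T_tool_cam'])
m=((g<60)&(X[...,2]>.136)&(X[...,2]<.156)&(np.hypot(X[...,0]-.511,X[...,1]+.2149)<.1)).astype(np.uint8)
m=cv2.morphologyEx(m,cv2.MORPH_CLOSE,np.ones((15,15)))
n,l,st,c=cv2.connectedComponentsWithStats(m);P=[]
for i in range(1,n):
    if st[i,4]>200: print(st[i],c[i],np.median(X[l==i],0));P.append(onz(s,*c[i],np.median(X[l==i][:,2])))
if len(P)==2: print('dir',np.arctan2(*(P[0]-P[1])[1::-1]))
E
```

```text
from [ 0.5109 -0.2153  0.1521] [ 3.1402 -0.0046 -0.3432] j [-0.5   0.1   1.42 -0.    1.62  1.41] t 17.0
rv [ 0.0014 -0.0046 -0.0012] shift cm [-0.01 -0.04 -0.02]
base ((514.877197265625, -216.08753967285156), (138.49139404296875, 239.2455596923828), 70.43450927734375) 43100
[ 287  123   61   62 2697] [316.80200222 153.13941416] [ 0.57120111 -0.23554656  0.14695575]
[ 295  345   47   54 1775] [317.49633803 375.12394366] [ 0.44644877 -0.19139249  0.14694339]
dir -0.3395846771011763
```

View pics/w4.png

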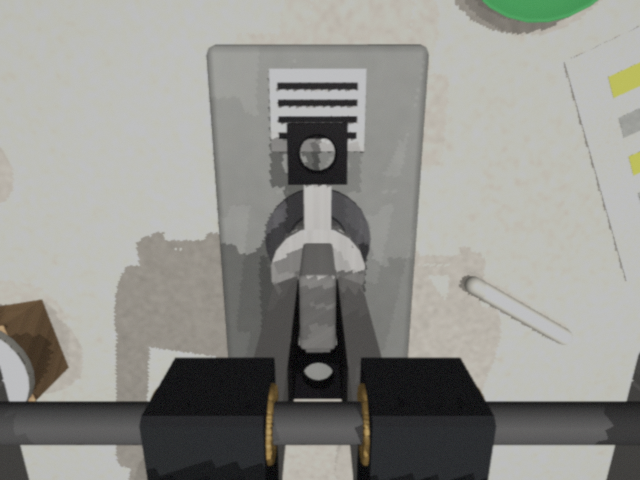

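The arms lie in line with the base: base angle −0.341 rad, carrier −0.340 rad. I'll ease the press off by about 3 mm, which keeps the carrier home on the spring, and then open.

Call:
move_arm(
  deltas=[0,0,0,0,0,-0.1,1,0,0,0,0,0,-0.2,1,0,0,0,0,0,-0.3,1,0,0,0,0,0,-0.35,1,0,0,0,0,0,-0.35,1,0,0,0,0,0,-0.35,1],
)

```text
time: 17.65
tool_pos: [0.5108, -0.2152, 0.1539]
ee_rot: [3.141, -0.003, -0.343]
wrist_force: [-2.8, 1.0, 7.1]
width: 0.0154
finger_force: 30.0
```

Call:
move_arm(
  deltas=[0,0,0,0,0,-0.1,1,0,0,0,0,0,-0.2,1,0,0,0,0,0,-0.2,1,0,0,0,0,0,-0.2,1],
)

```text
time: 18.05
tool_pos: [0.5107, -0.2151, 0.1547]
ee_rot: [3.141, -0.002, -0.343]
wrist_force: [-1.6, -1.4, 5.4]
width: 0.0156
finger_force: 30.0
```

Call:
move_arm(
  deltas=[0,0,0,0,0,-0.1,1,0,0,0,0,0,-0.15,1,0,0,0,0,0,-0.15,0.4,0,0,0,0,0,-0.15,0,0,0,0,0,0,-0.15,-0.4,0,0,0,0,0,-0.15,-0.4,0,0,0,0,0,-0.15,-0.4],
)

```text
time: 18.75
tool_pos: [0.51, -0.2142, 0.1555]
ee_rot: [-3.141, 0.001, -0.343]
wrist_force: [-0.1, 0.1, -1.1]
width: 0.0523
finger_force: 0.0
```

Call:
move_arm(
  deltas=[0,0,0,0,0,0,-0.4,0,0,0,0,0,0,-0.4,0,0,0,0,0,0,-0.4,0,0,0,0,0,0,-0.4],
)

```text
time: 19.15
tool_pos: [0.5101, -0.2144, 0.1558]
ee_rot: [-3.142, -0.0, -0.343]
wrist_force: [0.2, -0.2, 0.0]
width: 0.0656
finger_force: 0.0
```

Released; lift straight up and check.

Call:
move_arm(
  deltas=[0,0,0,0,0,-2,-0.4,0,0,0,0,0,-5,-0.4,0,0,0,0,0,-9,-0.4,0,0,0,0,0,-12,-0.4,0,0,0,0,0,-12,-0.4,0,0,0,0,0,-12,-0.4,0,0,0,0,0,-12,-0.4],
)

```text
time: 19.85
tool_pos: [0.5095, -0.2141, 0.2738]
ee_rot: [-3.141, 0.003, -0.343]
wrist_force: [0.2, 0.3, -0.4]
width: 0.0659
finger_force: 0.0
```

```bash
python3 - <<'E'
from h import *
s=snap('wrist','w5.png')
H,W=s['depth'].shape
u,v=np.meshgrid(np.arange(W),np.arange(H))
X=np.stack([(u-s['cx'])/s['f'],-(v-s['cy'])/s['f'],-np.ones((H,W))],-1)*s['depth'][...,None]@s['T'][:3,:3].T+s['T'][:3,3]
near=np.hypot(X[...,0]-.511,X[...,1]+.2149)
g=s['image'].max(2)
m=((g<60)&(X[...,2]>.138)&(X[...,2]<.162)&(near<.1)&(v<300)).astype(np.uint8)
m=cv2.morphologyEx(m,cv2.MORPH_CLOSE,np.ones((15,15)))
n,l,st,c=cv2.connectedComponentsWithStats(m);P=[]
for i in range(1,n):
    if st[i,4]>200: z=np.median(X[l==i][:,2]);print(st[i],c[i],z);P.append(onz(s,*c[i],.152))
if len(P)==2: print('mid',(P[0]+P[1])/2,'dir',np.arctan2(*(P[0]-P[1])[1::-1]))
q=X[(near<.03)&(X[...,2]>.18)&(X[...,2]<.21)];print('grip top z',np.median(q[:,2]),cv2.minAreaRect((q[:,:2]*1000).astype(np.float32)))
b=(abs(X[...,2]-.08)<.004)&(near<.16);q=X[b];print('base',cv2.minAreaRect((q[:,:2]*1000).astype(np.float32)))
E
```

```text
[ 299  116   39   40 1159] [317.59016393 135.13977567] 0.15106028884713157
[ 302  269   34   31 1003] [318.48354935 284.71485543] 0.15056971841540429
mid [ 0.5126755  -0.21498334  0.152     ] dir -0.33615283910951693
grip top z 0.19654576318043515 ((510.4671630859375, -214.1897430419922), (15.658818244934082, 36.46430969238281), 70.38587951660156)
base ((510.1612854003906, -214.69305419921875), (138.59877014160156, 248.3640899658203), 70.53839874267578)
```

View pics/w5.png

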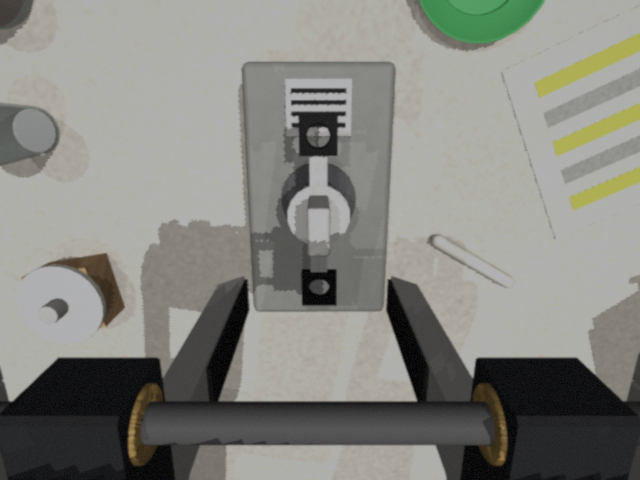

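The carrier is seated on the nose with its holders at (318,135) and (318,285), in line with the base. The grip's top is at 0.197 m: home would be about 0.198 and riding on the dogs 0.203. Handing in.

```bash
python3 -c "
from bench import robot
print(robot.close_job())"
```

```text
the job is handed in; nothing more can be done
None
```

The carrier is seated home on the rotator's spindle with its arms within about 0.01 rad of the base's long side, pressed home by about 4 mm before most of the turn (about 3.5 mm for its first 0.22 rad), then released; I touched nothing else and handed the job in at about 20 s, with no verdict shown.

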